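# Find the shaft flat and hold the turntable's collar on it

### The job

The sample turntable on the bench is being put back together. Turn its bare drive shaft with your fingers until you feel the flat squarely under a finger and facing the front of the machine (the side with the display); then raise the loose collar to half-way up the flat with its thumbscrew pointing straight at the flat, so towards the front. Finish while still holding the collar there, level and still, so that I can tighten the screw, and leave the other things on the bench where they are.

Things in the scene. Friction and masses are not known exactly. Their poses are not given: they have to be found in the camera images.
- turntable: Sample-turntable drive unit, fixed to the bench: cream box 210 (its x) x 240 mm, flat top 75 mm above the bench with a shallow steel drip tray (5 mm rim). Origin: centre of its underside. x points to its FRONT, where the top slopes down as a grey panel with display, keys and knob; the front looks away from the robot (+x) within 0.5 rad. z up. The drive shaft stands upright in its middle.
- boss_top (a point): On the shaft's axis at the top of the aluminium nose (26 mm diameter; 48 mm flange below) from which the shaft rises: 20 mm behind the unit's origin, 107 mm above the bench. Axes as the unit's. The collar lies here at first.
- shaft_top (a point): Top centre of the bare steel drive shaft, 50 mm above the nose. Axes as the flat's. The shaft is 14 mm thick: round for the lower 18 mm, with one side milled flat over the upper 32 mm. It turns endlessly either way against a light, constant friction (0.05 N m) and stays where it is left.
- flat (a point): The shaft's flat, 11 mm wide, 32 mm high. Origin: middle of its face, 34 mm above the nose, 4 mm from the axis. x points straight out of it, z up. Fingers stand 11 mm apart with a pad squarely on it, 14 mm on the round; squeezed nearly square, the shaft turns until the flat lies on the pad. It starts 0.6 to 2.2 rad counter-clockwise (from above) of the front: turn clockwise.
- collar_center (a point): Centre (half-way up) of the loose shaft collar: dark steel ring, 36 mm outside, 14 mm high, bore 16 mm, 70 to 140 g, threaded on the shaft and lying on the nose, centre 7 mm above it. x points along its thumbscrew, z up. It slides and turns freely on the shaft and drops if let go. The thumbscrew starts within 1.2 rad of the front, either way.
- screw_head (a point): Centre of the knurled head (11 mm diameter, 9 mm long) of the collar's thumbscrew, 30 mm from the collar's axis at half its height. The screw sticks straight out of the ring's side to 34 mm from the axis; its tip does not enter the bore.
- tube_wheel: Bystander: the white tube wheel lifted off the turntable, 150 mm diameter, with a few sample tubes (to 82 mm high). Origin: centre of its underside. Leave it alone.
- bottle: Bystander: white reagent bottle, 64 mm diameter, 145 mm high. Origin: centre of its underside. Leave it alone.
- carton: Bystander: small cardboard carton 85 x 125 x 75 mm. Origin: centre of its underside. Leave it alone.

How it is judged:
By the outcome, as a careful person would: the job done as asked, in the order asked, and still so for the second after the job is handed in, while the arm keeps its last pose, push and grip.
It also fails if it takes over 48 s, if anything falls off the work surface, if the arm or the gripper's body presses on something with over 40 N, if the wrist force passes 120 N, or if a joint passes its speed limit or range.

### The arm

A 7-joint arm with a two-finger parallel gripper is mounted at the origin on the work surface. World frame = base frame: x ahead of the robot, y to its left, z up, the work surface at z = 0. Lengths are in m, angles in degrees, forces in N, time in s.
With the tool pointing down it reaches from about 0.35 to 0.9 m from the base axis. Payload 7.2 kg.
Tool frame: the origin (TCP) lies at the very end of the fingers, on their centre line; the grasp point (between the pads) lies robot.tcp_to_grasp behind it (robot.tcp_to_grasp is the distance from the TCP to the grasp point, in m); z points along the fingers, y is the line along which they close (so a half turn about z gives the same grasp; the last joint's range is limited). The gripper opens to 85 mm and grips with 20 to 120 N. Pads are 22 mm wide; open, the fingers measure 114 mm over their backs; the gripper's body (76 mm by 85 mm) begins 54 mm behind the grasp point. The pads swing forward as they close: fully open they stand 13 mm farther back than shut.
Start: joints at [-76.902, 23.554, -0.728, 91.456, 0.321, 64.991, -4.71], TCP at [0.183, 0.598, 0.231] pointing down, gripper open.
Joint ranges: [-169.25, 169.25], [-16.82, 113.86], [-84.01, 82.57], [7.8, 145.47], [-59.2, 239.2], [7.22, 106.19], [-163.78, 163.78]. Speed limits (degrees/s): [136.94, 136.94, 172.46, 172.46, 180, 180, 180].

### API

Orientations are given as a 3x3 rotation matrix whose columns are the frame's x, y, z axes.
In Python, from cell import robot, cams gives the robot as it stands. The module is installed in compiled form; this text tells all that it offers.
- The arm moves only by the tool step_arm, never from a script. Its argument "targets" is a list that holds one entry, the list of rows, each a list of 5 numbers: the closure, from -1 (fully open) to 1 (shut), then the shift along the tool's x, y, z normalised to -1 to 1, where 1 is 0.3 m, then the turn about the tool's z normalised to -1 to 1, where 1 is 180 degrees. A call has 1 to 5 rows; each row shifts and turns the commanded pose from where the row before left it, along the tool's axes as they then stand; what a row does not reach is not made up. A row lasts 1/10 s, in which the tool goes at most 50 mm and 8.59 degrees, less where a joint would pass 70% of its speed; a pose out of reach is approached as far as the arm can. A call with a number of a shift or a turn outside -1 to 1 is refused whole. A call with a gripper value outside its range is refused whole. The fingers move at their own pace and stop on an object; "newtons" is the grip in N (left out, the last holds). Time passes only in rows, so rows that do not move let the fingers close. It gives the time, the measured TCP pose, the force, the opening and the grip force at its end, in the units of the state.
- robot.read_state(): the state, without advancing time (a new reading comes with each control period).
- cams.read_camera(name): name is "scene" or "top" or "wrist"; returns a dict with "frame" (420x560x3 uint8, red, green, blue), "mtx" (3x3 intrinsics, pixels), "rvec" (rotation vector, rad) and "tvec" (3), from world to camera coordinates, as OpenCV has them. Camera axes: x right, y down, z forward; pixel columns grow to the right and rows downward; lengths in m; the calibration is good to about 2 mm. A picture is of the moment at which its call begins. There is no depth.
- robot.job_done(): hands the job in; it is judged then, once.
Trained networks look in a picture, given as the dict that the camera call returned (one of the last four; its "shot" number tells which), for a name from the list of things; names that differ only in an ending like _2 or _b are one class to them, and where a whole thing is asked for, a point or a joint stands for the part that bears it (a point fixed in the world has none). Each returns a list of dicts, best first, with "confidence" (0 to 1); they miss things now and then, are a little off and sometimes report something else, mostly with a low value. They report only what shows in the picture. A call takes as long as a camera call.
- cams.outline_of(picture, target): "mask" (420x560 bool, what is visible of it).
- cams.tip_of(picture, target): "xyz" ([x, y, z] in m, in world coordinates, good to about 4 mm: a listed point, or the origin of a listed thing).
The state is a dict: "clock": time; "joints": joint angles; "joint_vel": joint speeds; "effort": joint torques, N m; "ee_pos": TCP position; "eef_rot": TCP orientation; "ft_force": force on the tool from outside, world axes, zero at the start; "torque": the same for the moment, N m; "width": opening from 0.0 (shut) to 1.0 (fully open); "gripper_force": force on a finger pad.
Only numpy, scipy, OpenCV 4.12 (cv2) and the standard library are available. Lean on these libraries where they do the work, as an engineer would, in place of code of your own. Each camera call takes 0.05 s, during which the arm holds its last target. There are 200 camera calls.

## Working session

There is one attempt and no reset: what is moved stays moved. The work goes in short steps, Python scripts to look and compute and a tool call to move; the robot and the scene stay as the last step left them, time stands still between calls to the robot, and variables do not carry over. Pictures are saved under pics/ and viewed, at most 10 in all, crops included, and the job is handed in when it is done.

Besides the shell and the picture viewer there is one more tool, called as name([rows], argument=value, ...), one row to a line, values as JSON. step_arm: Moves the arm, as the interface text tells. Scaled input: -1 to 1 covers 0.3 m each way for a shift and 180 degrees each way for a turn. Its arguments: {"type":"object","properties":{"targets":{"type":"array"},"newtons":{"type":"number"}},"required":["targets"]}

```bash
mkdir -p pics; cat > h.py <<'E'
import numpy as np, cv2
from cell import robot, cams
def look(c,names):
    p=cams.read_camera(c); out={}
    for n in names:
        r=cams.tip_of(p,n)
        out[n]=[(np.round(d['xyz'],4).tolist(),round(d['confidence'],2)) for d in r[:2]]
    return p,out
def save(p,n,crop=None,s=1):
    f=p['frame'][:,:,::-1]
    if crop: f=f[crop[1]:crop[3],crop[0]:crop[2]]
    cv2.imwrite('pics/'+n,cv2.resize(f,None,fx=s,fy=s,interpolation=cv2.INTER_CUBIC))
E
python3 - <<'E'
from h import *
print(robot.tcp_to_grasp); print(robot.read_state())
N=['turntable','boss_top','shaft_top','flat','collar_center','screw_head','tube_wheel','bottle','carton']
ims=[]
for c in ['scene','top']:
    p,o=look(c,N); ims.append(p['frame'])
    for k,v in o.items(): print(c,k,v)
im=np.hstack(ims)[:,:,::-1]; cv2.imwrite('pics/a.png',cv2.resize(im,(800,300),interpolation=cv2.INTER_AREA))
E
```

```text
0.0187
{'clock': 0.0, 'joints': array([-76.90160104,  23.60102644,  -0.72759506,  91.50456575,
         0.32152028,  64.98931544,  -4.71057318]), 'joint_vel': array([ 0.03785209, -0.09562264,  0.09722525,  0.05885559, -0.01837814,
        0.03418269,  0.04012421]), 'effort': array([-2.69017455e-04, -6.00625491e+01,  6.81707282e-01, -2.99412543e+01,
        1.37248670e-02,  1.08071082e-02,  3.78671950e-05]), 'ee_pos': array([0.18270061, 0.59718276, 0.23043847]), 'eef_rot': array([[-9.56275062e-01,  2.92468605e-01, -3.47663781e-04],
       [ 2.92468782e-01,  9.56273761e-01, -1.58308919e-03],
       [-1.30542136e-04, -1.61554952e-03, -9.99998686e-01]]), 'ft_force': array([-0.28995954,  0.36963654,  0.280795  ]), 'torque': array([-0.04645511,  0.01559053, -0.05123898]), 'gripper_force': 0.0, 'width': 0.9974391991558008}
scene turntable [([0.5042, -0.1077, -0.0008], 0.62)]
scene boss_top [([0.4885, -0.1014, 0.1049], 0.57)]
scene shaft_top [([0.4892, -0.1015, 0.1563], 0.61), ([0.4007, -0.4234, -0.0022], 0.32)]
scene flat [([0.4882, -0.1027, 0.1377], 0.55)]
scene collar_center [([0.4889, -0.1063, 0.1134], 0.49)]
scene screw_head [([0.5133, -0.1112, 0.113], 0.61)]
scene tube_wheel [([0.5437, 0.4352, 0.0022], 0.87)]
scene bottle [([0.5457, -0.4291, -0.0005], 0.57)]
scene carton []
top turntable [([0.5077, -0.1072, 0.0027], 0.62)]
top boss_top [([0.4926, -0.1045, 0.1062], 0.96)]
top shaft_top [([0.4858, -0.1059, 0.1587], 0.56)]
top flat [([0.4927, -0.0969, 0.1389], 0.56)]
top collar_center [([0.4874, -0.1036, 0.1101], 0.59)]
top screw_head [([0.5122, -0.1143, 0.1096], 0.63)]
top tube_wheel [([0.546, 0.4414, 0.0006], 0.62)]
top bottle [([0.5512, -0.4364, 0.0025], 0.85)]
top carton [([0.4042, -0.422, -0.0026], 0.75)]
```

View pics/a.png

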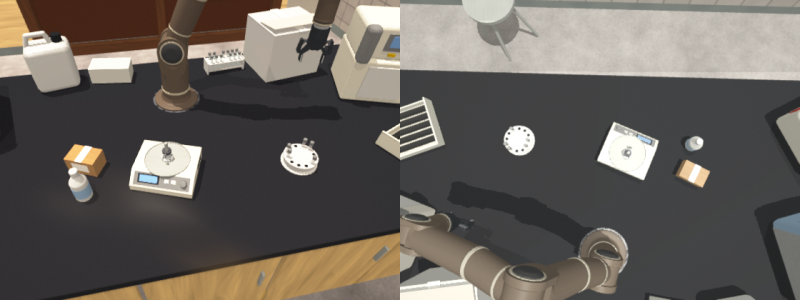

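The scene view shows the turntable near (165,165) with its display side towards that camera. The top view shows it near (628,150), turned a little clockwise, with the bystanders well clear. Next I'll measure its yaw.

```bash
cat >> h.py <<'E'
def rect(p,c,z,half,px):
    "image warped to world plane z; rows: +x up, cols: -y right; px per m"
    R=cv2.Rodrigues(np.array(p['rvec'],float))[0];t=np.array(p['tvec'],float).reshape(3)
    H=np.array(p['mtx'])@np.column_stack([R[:,0],R[:,1],R[:,2]*z+t])
    A=np.array([[0,-1/px,c[0]+half],[-1/px,0,c[1]+half],[0,0,1.]])
    return H@A
E
python3 - <<'E'
from h import *
p=cams.read_camera('top')
M=rect(p,(.505,-.107),.075,.17,1700)
im=cv2.warpPerspective(p['frame'],M,(578,578),flags=cv2.INTER_CUBIC|cv2.WARP_INVERSE_MAP)
for n in ['top','scene']:
    q=p if n=='top' else cams.read_camera('scene')
    m=cams.outline_of(q,'turntable')[0]['mask'].astype(np.uint8)
    for z in (0.03,.075):
        W=cv2.warpPerspective(m,rect(q,(.505,-.107),z,.2,2000),(800,800),flags=cv2.WARP_INVERSE_MAP)
        cs=max(cv2.findContours(W,0,2)[0],key=cv2.contourArea)
        print(n,z,cv2.minAreaRect(cs),cv2.approxPolyDP(cs,15,True).reshape(-1,2).tolist())
s=cams.read_camera('scene')
M=rect(s,(.505,-.107),.075,.17,1200)
im2=cv2.warpPerspective(s['frame'],M,(400,400),flags=cv2.INTER_CUBIC|cv2.WARP_INVERSE_MAP)
cv2.imwrite('pics/b.png',np.hstack([cv2.resize(im,(400,400)),im2])[:,:,::-1])
E
```

```text
top 0.03 ((405.54461669921875, 400.27239990234375), (515.5485229492188, 442.1314697265625), 20.95577621459961) [[258, 123], [130, 399], [105, 512], [559, 683], [661, 454], [701, 290]]
top 0.075 ((398.421142578125, 408.13409423828125), (500.18109130859375, 429.31134033203125), 20.98489761352539) [[255, 139], [131, 407], [107, 517], [547, 682], [646, 461], [686, 302]]
scene 0.03 ((408.4788818359375, 432.6541748046875), (537.369384765625, 549.4098510742188), 21.286405563354492) [[262, 95], [113, 458], [89, 577], [238, 632], [320, 693], [421, 703], [559, 757], [685, 459], [701, 265]]
scene 0.075 ((410.52093505859375, 354.26605224609375), (509.3458557128906, 521.1782836914062), 21.263015747070312) [[271, 34], [130, 379], [107, 491], [249, 543], [326, 601], [420, 610], [553, 662], [666, 400], [688, 195]]
```

View pics/b.png

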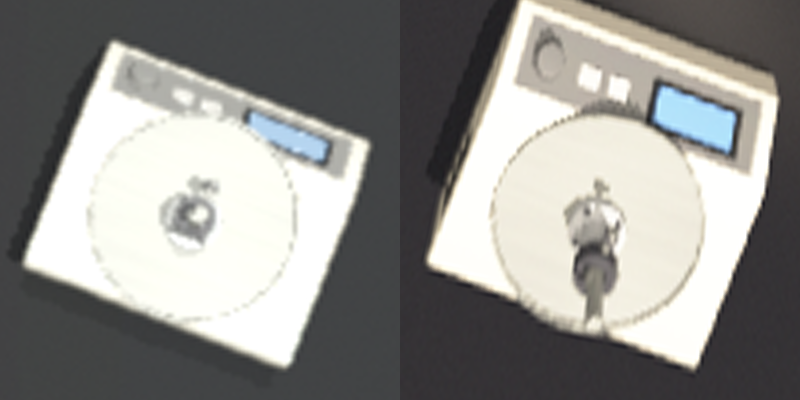

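The rectified views show the front panel at the top edge of the unit. The rear edge falls about 21° to the right, so the front's yaw is about -21°, and the screw points roughly forward. I'm moving over the unit.

step_arm([
  [[-1,-0.1035,-0.1205,0,0],[-1,-0.1035,-0.1205,0,0],[-1,-0.1035,-0.1205,0,0],[-1,-0.1035,-0.1205,0,0],[-1,-0.1035,-0.1205,0,0]],
])

```text
clock: 1.75
ee_pos: [0.279, 0.3776, 0.2315]
eef_rot: [[-0.956, 0.292, 0.0], [0.292, 0.956, 0.001], [-0.0, 0.001, -1.0]]
ft_force: [1.3, 0.8, 0.1]
width: 1.004
gripper_force: 0.0
```

step_arm([
  [[-1,-0.1035,-0.1205,0,0],[-1,-0.1035,-0.1205,0,0],[-1,-0.1035,-0.1205,0,0],[-1,-0.1035,-0.1205,0,0],[-1,-0.1035,-0.1205,0,0]],
])

```text
clock: 2.25
ee_pos: [0.3745, 0.1594, 0.2317]
eef_rot: [[-0.956, 0.292, 0.001], [0.292, 0.956, 0.001], [-0.001, 0.001, -1.0]]
ft_force: [0.9, 0.1, -0.0]
width: 1.0
gripper_force: 0.0
```

step_arm([
  [[-1,-0.1035,-0.1205,0,0],[-1,-0.1035,-0.1205,0,0],[-1,-0.1035,-0.1205,0,0],[-1,0,0,0,0]],
])

```text
clock: 2.65
ee_pos: [0.4332, 0.0244, 0.2319]
eef_rot: [[-0.954, 0.3, 0.002], [0.3, 0.954, -0.001], [-0.003, -0.001, -1.0]]
ft_force: [0.1, 0.4, -0.2]
width: 0.998
gripper_force: 0.0
```

```bash
python3 - <<'E'
from h import *
s=robot.read_state();print(s['ee_pos'],s['eef_rot'][:2,:2],s['joints'],s['clock'])
N=['boss_top','shaft_top','flat','collar_center','screw_head','turntable']
p,o=look('wrist',N)
for k,v in o.items(): print(k,v)
R=cv2.Rodrigues(np.array(p['rvec'],float))[0];print('cam',-R.T@np.array(p['tvec']).reshape(3),R[2])
save(p,'c.png')
E
```

```text
[0.43321644 0.02442714 0.23193805] [[-0.95381475  0.30038638]
 [ 0.30038395  0.95381743]] [-34.20048132   3.80715067  26.09821971 117.82026562  -1.8490006
  58.65159914  65.32571653] 2.65
boss_top []
shaft_top []
flat []
collar_center []
screw_head []
turntable [([0.5033, -0.1076, 0.0045], 0.68)]
cam [0.3668187  0.0463166  0.37436269] [ 0.25954673 -0.0829512  -0.96216142]
```

View pics/c.png

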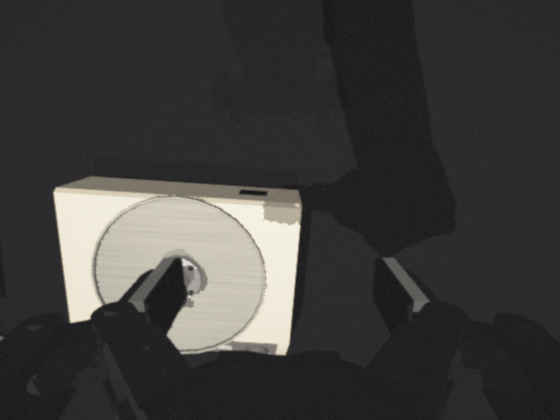

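The wrist camera sits on the tool's +x side. The shaft is hidden behind a finger near (185,275), so I'm moving to put it between the fingers.

step_arm([
  [[-1,-0.0923,-0.0867,0,0],[-1,-0.0923,-0.0867,0,0],[-1,-0.0923,-0.0867,0,0],[-1,-0.0923,-0.0867,0,0],[-1,0,0,0,0]],
])

```text
clock: 3.5
ee_pos: [0.5084, -0.1054, 0.2314]
eef_rot: [[-0.955, 0.296, 0.001], [0.296, 0.955, -0.003], [-0.002, -0.002, -1.0]]
ft_force: [0.9, 0.2, 0.8]
width: 0.995
gripper_force: 0.0
```

```bash
python3 - <<'E'
from h import *
s=robot.read_state();print(s['ee_pos'],s['eef_rot'][:2,:2],s['joints'],s['clock'])
N=['boss_top','shaft_top','flat','collar_center','screw_head','turntable']
p,o=look('wrist',N)
for k,v in o.items(): print(k,v)
R=cv2.Rodrigues(np.array(p['rvec'],float))[0]
u=cv2.projectPoints(np.array([[.4885,-.102,.157]]),p['rvec'],p['tvec'],p['mtx'],None)[0].ravel();print(u)
x,y=map(int,u)
x=min(max(x,100),460);y=min(max(y,75),345)
save(p,'d.png',(x-100,y-75,x+100,y+75),4)
E
```

```text
[ 0.50840844 -0.10535691  0.23140083] [[-0.95524966  0.29579828]
 [ 0.29579424  0.95524779]] [-20.89714038  14.07356631  32.8057362  107.79595733  -8.54673749
  60.48132054  88.13508763] 3.5
boss_top [([0.4876, -0.1018, 0.1057], 0.59), ([0.4928, -0.101, 0.1433], 0.17)]
shaft_top [([0.4888, -0.0968, 0.1565], 0.98)]
flat [([0.4936, -0.1008, 0.1436], 0.89)]
collar_center [([0.4869, -0.0996, 0.1132], 0.7)]
screw_head [([0.517, -0.1129, 0.1144], 0.63)]
turntable [([0.5017, -0.1068, 0.002], 0.86)]
[273.7535313  191.64507597]
```

View pics/d.png

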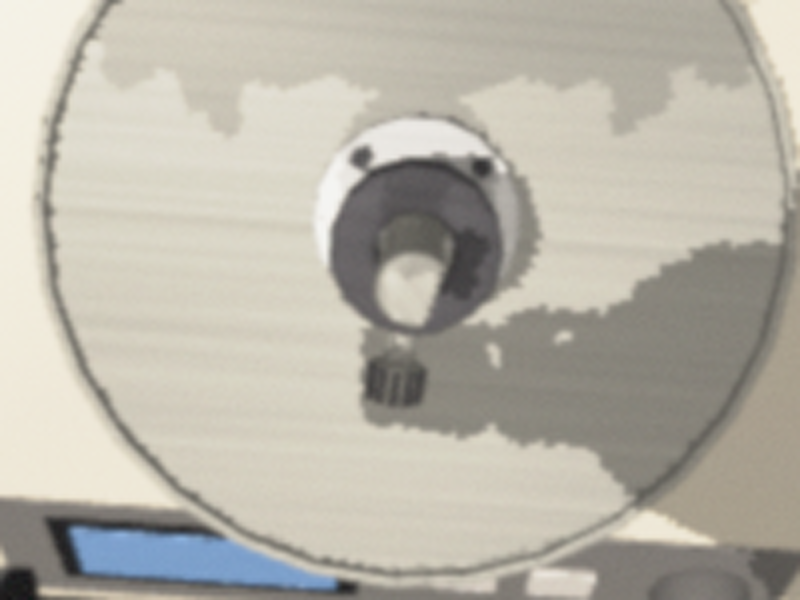

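The wrist crop shows the shaft's D-shaped top near (410,290). Its flat faces right and slightly down, which puts the flat's yaw at about 61°. The thumbscrew head at (397,380) points down, a yaw of about -24°, so it is nearly at the front already. I'm aligning the fingers to the flat and lowering.

step_arm([
  [[-1,0,0,0,0.033],[-1,0,0,0,0.033],[-1,0.0693,-0.0187,0.12,0],[-1,0,0,0.12,0],[-1,0,0,0.05,0]],
])

```text
clock: 4.35
ee_pos: [0.484, -0.095, 0.142]
eef_rot: [[-0.876, 0.481, -0.003], [0.481, 0.876, 0.001], [0.003, -0.001, -1.0]]
ft_force: [-0.1, -0.1, -0.2]
width: 0.999
gripper_force: 0.0
```

step_arm([
  [[-1,0,0,0.04,0],[-1,0,0,0.017,0],[-1,0,0,0,0]],
])

```text
clock: 4.65
ee_pos: [0.486, -0.0963, 0.1271]
eef_rot: [[-0.876, 0.483, -0.0], [0.483, 0.876, -0.0], [0.0, -0.0, -1.0]]
ft_force: [0.5, -0.9, -0.5]
width: 1.002
gripper_force: 0.0
```

```bash
python3 - <<'E'
from h import *
s=robot.read_state();print(s['ee_pos'],s['eef_rot'][:2,:2],s['ft_force'],s['clock'])
p,o=look('wrist',['shaft_top','flat','collar_center'])
print(o)
save(p,'e.png',(130,60,430,285),2.6)
E
```

```text
[ 0.48603022 -0.09633094  0.12712751] [[-0.8757798   0.48271078]
 [ 0.48271079  0.87577982]] [ 0.46897313 -0.90593284 -0.51462017] 4.65
{'shaft_top': [([0.4889, -0.101, 0.1518], 0.67)], 'flat': [([0.492, -0.1024, 0.1451], 0.58)], 'collar_center': [([0.4892, -0.0963, 0.1114], 0.81)]}
```

View pics/e.png

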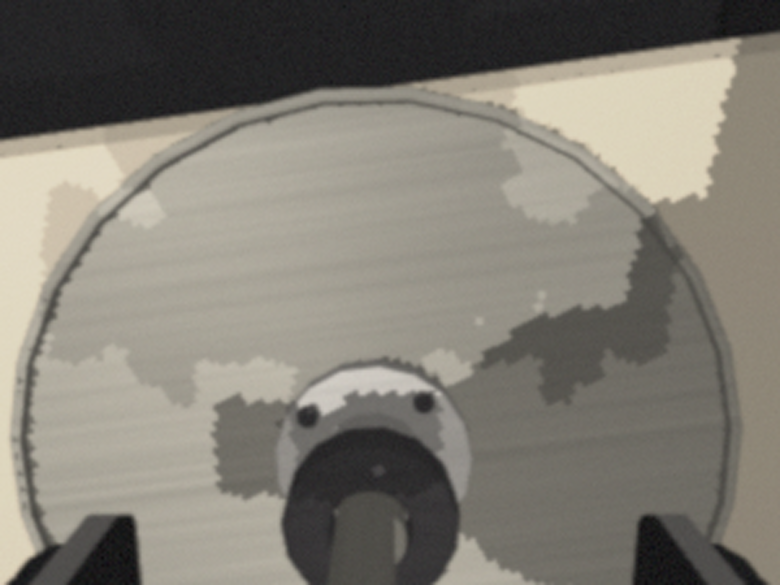

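The crop shows the finger pads' inner faces at x≈135 and 640, with the shaft and collar centred near 368. The tool is therefore about 3 mm off along y, which matches the position error. I'll correct that, then close.

step_arm([
  [[-1,-0.0107,-0.009,0,0],[-1,0,0,0,0]],
])

```text
clock: 5.05
ee_pos: [0.4879, -0.1011, 0.1277]
eef_rot: [[-0.875, 0.483, 0.001], [0.483, 0.875, -0.0], [-0.001, 0.0, -1.0]]
ft_force: [0.1, 0.4, -0.3]
width: 0.996
gripper_force: 0.0
```

step_arm([
  [[1,0,0,0,0],[1,0,0,0,0],[1,0,0,0,0],[1,0,0,0,0],[1,0,0,0,0]],
], newtons=25)

```text
clock: 5.55
ee_pos: [0.4872, -0.1007, 0.1271]
eef_rot: [[-0.876, 0.483, -0.001], [0.483, 0.876, -0.001], [0.0, -0.001, -1.0]]
ft_force: [-11.6, -21.0, 8.3]
width: 0.147
gripper_force: 13.6
```

step_arm([
  [[1,0,0,0,0],[1,0,0,0,0],[1,0,0,0,0]],
])

```text
clock: 5.85
ee_pos: [0.4867, -0.1017, 0.1272]
eef_rot: [[-0.875, 0.484, -0.001], [0.484, 0.875, -0.001], [0.0, -0.001, -1.0]]
ft_force: [-2.2, -4.1, 3.0]
width: 0.121
gripper_force: 25.3
```

The opening is about 10–11 mm, so the flat lies on a pad. I'm turning clockwise.

step_arm([
  [[1,0.0007,0,0,0.0456],[1,0.0007,0,0,0.0456],[1,0.0007,0,0,0.0456],[1,0.0007,0,0,0.0456],[1,0.0007,0,0,0.0456]],
])

```text
clock: 6.35
ee_pos: [0.4863, -0.1009, 0.1273]
eef_rot: [[-0.337, 0.942, -0.0], [0.942, 0.337, -0.001], [-0.001, -0.001, -1.0]]
ft_force: [-2.0, -4.3, 0.9]
width: 0.125
gripper_force: 24.4
```

step_arm([
  [[1,0.0007,0,0,0.0456],[1,0.0007,0,0,0.0456],[1,0.0007,0,0,0.0456],[1,0.0007,0,0,0.0456],[1,0.0007,0,0,0.0456]],
])

```text
clock: 6.85
ee_pos: [0.4865, -0.1, 0.1273]
eef_rot: [[0.364, 0.931, 0.0], [0.931, -0.364, -0.002], [-0.002, 0.001, -1.0]]
ft_force: [-0.7, -4.8, -1.4]
width: 0.126
gripper_force: 24.3
```

```bash
python3 - <<'E'
from h import *
s=robot.read_state();r=s['eef_rot'];print(s['ee_pos'],np.degrees(np.arctan2(r[1,1],r[0,1])),s['ft_force'],s['width'],s['joints'],s['clock'])
p=cams.read_camera('wrist')
c=(.506,-.107)
ims=[]
for q,z in ((p,.075),(cams.read_camera('top'),.075),(cams.read_camera('scene'),.075)):
    im=cv2.warpPerspective(q['frame'],rect(q,c,z,.17,2000),(680,680),flags=cv2.INTER_CUBIC|cv2.WARP_INVERSE_MAP)
    ims.append(im)
    l=cv2.createLineSegmentDetector().detect(cv2.GaussianBlur(cv2.cvtColor(im,7),(0,0),2))[0].reshape(-1,4)
    for a in sorted(l,key=lambda a:-np.hypot(a[2]-a[0],a[3]-a[1]))[:8]:
        print(a.round(0),round(np.hypot(a[2]-a[0],a[3]-a[1])),'front yaw',round(-((np.degrees(np.arctan2(a[3]-a[1],a[2]-a[0]))+45)%90-45),2))
save(p,'f0.png')
cv2.imwrite('pics/f.png',np.hstack([cv2.resize(i,(400,400)) for i in ims[:2]])[:,:,::-1])
E
```

```text
[ 0.48646021 -0.1000052   0.12727094] -21.34810825469973 [-0.68155773 -4.78953197 -1.42602048] 0.12567719984715445 [-35.26862378  25.64191304  53.50798371 117.90957741 -27.12624704
  49.43720212  12.42310072] 6.85
[192.   6.   1. 493.] 523 front yaw -21.34
[678.  71. 193.   4.] 490 front yaw -7.85
[549. 678. 677. 351.] 352 front yaw -21.44
[145. 181.  42. 443.] 282 front yaw -21.41
[516. 230. 264. 131.] 271 front yaw -21.36
[ 61. 454. 220. 517.] 171 front yaw -21.56
[  1. 584. 136. 678.] 165 front yaw -34.74
[372. 181. 512. 236.] 151 front yaw -21.45
[188.  69.  37. 454.] 413 front yaw -21.47
[488. 632. 603. 341.] 313 front yaw -21.38
[126. 484. 243. 307.] 213 front yaw -33.44
[625. 240. 447. 169.] 191 front yaw -21.77
[359. 135. 192.  71.] 178 front yaw -21.2
[244. 256. 324. 146.] 135 front yaw -35.85
[559. 338. 488. 435.] 121 front yaw -36.02
[372. 585. 482. 627.] 117 front yaw -21.25
[624. 161. 210.   0.] 445 front yaw -21.27
[620. 128. 288.  -1.] 356 front yaw -21.23
[491. 621. 607. 324.] 319 front yaw -21.36
[162. 133.  93. 306.] 187 front yaw -21.55
[432. 107. 599. 171.] 179 front yaw -21.03
[ 48. 444. 206. 507.] 170 front yaw -21.68
[606. 331. 630. 165.] 168 front yaw -8.47
[277.  47. 432. 106.] 166 front yaw -21.16
```

View pics/f.png

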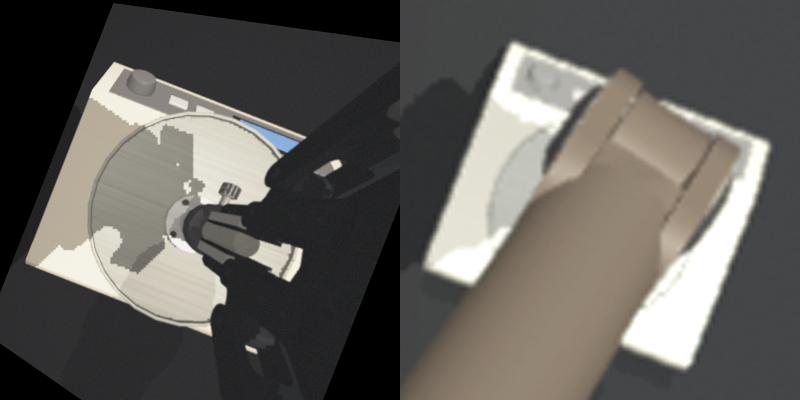

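Front yaw is -21.4° and the closing axis is at -21.35°, with an opening of about 10.7 mm, so the flat is square to the front. I'm releasing, rising and turning the tool for the collar.

step_arm([
  [[-1,0,0,0,0],[-1,0,0,0,0],[-1,0,0,0,0],[-1,0,0,0,0],[-1,0,0,-0.06,0]],
])

```text
clock: 7.5
ee_pos: [0.4854, -0.0981, 0.144]
eef_rot: [[0.357, 0.934, -0.003], [0.934, -0.357, 0.0], [-0.001, -0.003, -1.0]]
ft_force: [0.7, 0.4, 0.2]
width: 0.957
gripper_force: 0.0
```

step_arm([
  [[-1,0,0,-0.12,-0.0454],[-1,0,0,-0.12,-0.0454],[-1,0,0,-0.04,-0.0454],[-1,0,0,0,-0.0454],[-1,0,0,0,-0.0454]],
])

```text
clock: 8.0
ee_pos: [0.487, -0.0984, 0.2299]
eef_rot: [[-0.346, 0.938, 0.002], [0.938, 0.346, 0.001], [0.0, 0.002, -1.0]]
ft_force: [0.0, -0.7, 0.7]
width: 0.994
gripper_force: 0.0
```

step_arm([
  [[-1,0,0,0,-0.0454],[-1,0,0,0,-0.0454],[-1,0,0,0,-0.0454],[-1,0,0,0,-0.0454],[-1,0,0,0,-0.0454]],
])

```text
clock: 8.5
ee_pos: [0.4866, -0.0986, 0.2292]
eef_rot: [[-0.875, 0.483, 0.0], [0.483, 0.875, 0.0], [0.0, 0.0, -1.0]]
ft_force: [0.6, -0.2, -0.2]
width: 0.998
gripper_force: 0.0
```

step_arm([
  [[-1,0,0,0,-0.0454],[-1,-0.0667,0,0,0],[-1,0,0,0,0]],
])

```text
clock: 8.8
ee_pos: [0.5068, -0.1063, 0.2294]
eef_rot: [[-0.933, 0.36, 0.001], [0.36, 0.933, -0.001], [-0.002, -0.0, -1.0]]
ft_force: [0.3, 0.1, -1.0]
width: 0.999
gripper_force: 0.0
```

```bash
python3 - <<'E'
from h import *
s=robot.read_state();r=s['eef_rot'];print(s['ee_pos'],np.degrees(np.arctan2(r[1,1],r[0,1])),s['ft_force'],s['width'],s['clock'])
for i in range(2):
    p,o=look('wrist',['shaft_top','flat','collar_center','screw_head','boss_top'])
    for k,v in o.items(): print(k,v)
for z in (.157,.114): print(cv2.projectPoints(np.array([[.4875,-.1002,z]]),p['rvec'],p['tvec'],p['mtx'],None)[0].ravel()-np.array([173,116]))
print(p['mtx'])
save(p,'g.png',(173,116,373,266),4)
E
```

```text
[ 0.50679661 -0.10629936  0.22939644] 68.92941738773516 [ 0.26328244  0.0913461  -0.96151612] 0.999036055842506 8.8
shaft_top [([0.4875, -0.1003, 0.155], 0.74)]
flat [([0.4945, -0.1086, 0.1469], 0.69)]
collar_center [([0.4856, -0.0995, 0.1138], 0.86)]
screw_head [([0.5125, -0.1142, 0.1147], 0.6)]
boss_top [([0.4847, -0.1048, 0.1069], 0.81)]
shaft_top [([0.488, -0.0997, 0.1548], 0.84)]
flat []
collar_center [([0.488, -0.0996, 0.1119], 0.63)]
screw_head [([0.5138, -0.1161, 0.1147], 0.85), ([0.4888, -0.101, 0.1553], 0.55)]
boss_top [([0.4884, -0.1048, 0.1056], 0.69)]
[102.7351592   79.39778064]
[103.16323901  67.24503244]
[[318.01138117   0.         278.34206911]
 [  0.         318.01138117 207.49352157]
 [  0.           0.           1.        ]]
```

View pics/g.png

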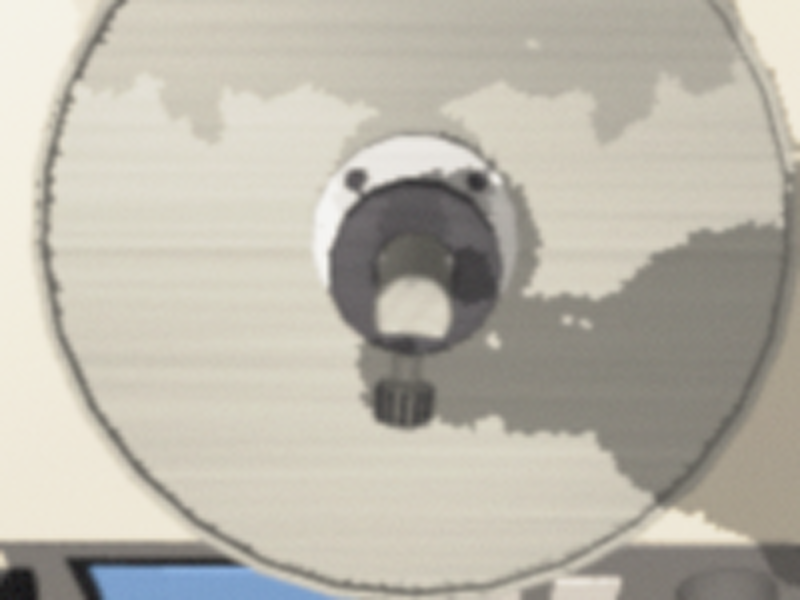

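The crop shows the shaft's D with its flat facing straight down in the picture, which is the front. The screw head at (404,405) lies under the collar centre near (413,268), so the screw is about 3.5° clockwise of the front. I'm lowering onto the collar.

step_arm([
  [[-1,0.0673,-0.0042,0,0],[-1,0,0,0.15,0],[-1,0,0,0.15,0],[-1,0,0,0.1,0],[-1,0,0,0,0]],
])

```text
clock: 9.9
ee_pos: [0.4834, -0.0993, 0.1061]
eef_rot: [[-0.933, 0.36, -0.007], [0.36, 0.933, -0.0], [0.006, -0.003, -1.0]]
ft_force: [0.5, -0.6, 0.1]
width: 0.999
gripper_force: 0.0
```

step_arm([
  [[-1,0,0,0.024,0],[-1,0,0,0.024,0],[-1,0,0,0,0]],
])

```text
clock: 10.2
ee_pos: [0.4865, -0.0997, 0.0952]
eef_rot: [[-0.933, 0.359, 0.001], [0.359, 0.933, 0.0], [-0.001, 0.001, -1.0]]
ft_force: [0.2, -0.0, 0.1]
width: 1.002
gripper_force: 0.0
```

step_arm([
  [[1,-0.003,0,0,0],[1,0,0,0,0],[1,0,0,0,0],[1,0,0,0,0],[1,0,0,0,0]],
], newtons=30)

```text
clock: 10.7
ee_pos: [0.4871, -0.1001, 0.0953]
eef_rot: [[-0.933, 0.36, 0.001], [0.36, 0.933, 0.0], [-0.0, 0.001, -1.0]]
ft_force: [-1.1, 0.5, 5.8]
width: 0.402
gripper_force: 29.4
```

step_arm([
  [[1,0,0,0,0],[1,0,0,0,0]],
])

```text
clock: 10.9
ee_pos: [0.4872, -0.1001, 0.0953]
eef_rot: [[-0.933, 0.36, 0.001], [0.36, 0.933, 0.0], [-0.001, 0.001, -1.0]]
ft_force: [-1.4, -0.3, 5.8]
width: 0.404
gripper_force: 29.4
```

step_arm([
  [[1,0,0,-0.03,0],[1,0,0,-0.03,-0.006],[1,0,0,-0.03,-0.006],[1,0,0,0,-0.006],[1,0,0,0,0]],
])

```text
clock: 11.4
ee_pos: [0.4871, -0.1, 0.1222]
eef_rot: [[-0.952, 0.305, 0.001], [0.305, 0.952, 0.0], [-0.001, 0.001, -1.0]]
ft_force: [0.2, 0.0, -0.8]
width: 0.402
gripper_force: 30.1
```

```bash
python3 - <<'E'
from h import *
s=robot.read_state();r=s['eef_rot'];print(s['ee_pos'],np.degrees(np.arctan2(r[1,1],r[0,1])),r[:,2],s['ft_force'],s['torque'],s['width'],s['gripper_force'],s['clock'])
for c in ['wrist','wrist','scene','scene']:
    p,o=look(c,['shaft_top','collar_center','screw_head'])
    if c=='wrist': w=p
    for k,v in o.items(): print(c,k,v)
a=w['frame'][150:400,180:380]
u=cv2.projectPoints(np.array([[.4875,-.1002,.141]]),p['rvec'],p['tvec'],p['mtx'],None)[0].ravel().astype(int);print(u)
b=p['frame'][u[1]-25:u[1]+25,u[0]-20:u[0]+20]
a=cv2.resize(a,(400,500),interpolation=2);b=cv2.resize(b,(400,500),interpolation=2)
cv2.imwrite('pics/k.png',np.hstack([a,b])[:,:,::-1])
for z in (.141,): 
  ax=np.array([.4875,-.1002,z]); d=np.radians(-21.4)
  print(cv2.projectPoints(np.array([ax,ax+.03*np.array([np.cos(d),np.sin(d),0])]),w['rvec'],w['tvec'],w['mtx'],None)[0].reshape(-1,2)*2-[360,300])
E
```

```text
[ 0.48709969 -0.09996726  0.1221729 ] 72.24173520775551 [ 9.56812717e-04  3.65382166e-04 -9.99999476e-01] [ 0.18386819  0.00409484 -0.76839601] [ 0.00326013  0.05406225 -0.03220749] 0.40177914276414434 30.068029928952456 11.4
wrist shaft_top [([0.488, -0.1019, 0.1593], 0.59)]
wrist collar_center [([0.4869, -0.0983, 0.1405], 0.97)]
wrist screw_head [([0.5148, -0.1099, 0.1379], 0.95)]
wrist shaft_top [([0.4867, -0.0982, 0.1549], 0.72)]
wrist collar_center [([0.4866, -0.0955, 0.1374], 0.58)]
wrist screw_head [([0.513, -0.1116, 0.1399], 0.72), ([0.4852, -0.0984, 0.1397], 0.19)]
scene shaft_top [([0.4883, -0.1042, 0.1612], 0.59)]
scene collar_center [([0.4902, -0.1053, 0.1397], 0.45)]
scene screw_head [([0.5124, -0.1105, 0.1378], 0.54)]
scene shaft_top [([0.4874, -0.1067, 0.1588], 0.52)]
scene collar_center [([0.4906, -0.104, 0.1421], 0.57)]
scene screw_head [([0.5148, -0.1104, 0.14], 0.57)]
[232 203]
[[193.84938884 274.77187591]
 [185.91006673 391.89178273]]
```

View pics/k.png

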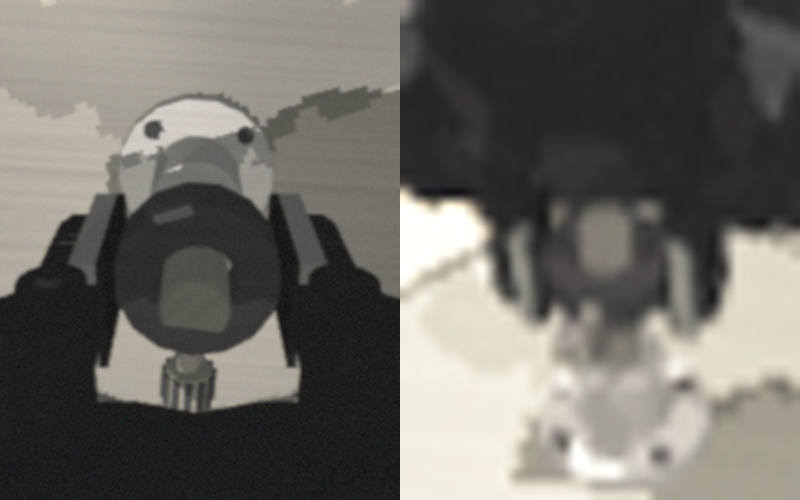

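The wrist view on the left shows the collar held level between the pads, with the flat facing down towards the front. The screw head at (188,385) is within about 1° of the projected front line, whose head point is (186,392) before a collar centring shift of about 3 px. The scene view on the right shows the collar raised clear of the nose with the shaft still showing above it. The collar rose 26.9 mm of the 27 mm wanted. I'll let it settle and hand in.

step_arm([
  [[1,0,0,0,0],[1,0,0,0,0],[1,0,0,0,0]],
])

```text
clock: 12.5
ee_pos: [0.4869, -0.1001, 0.1218]
eef_rot: [[-0.952, 0.306, 0.0], [0.306, 0.952, 0.0], [-0.0, 0.0, -1.0]]
ft_force: [-0.1, 0.4, -0.5]
width: 0.397
gripper_force: 30.1
```

```bash
python3 -c "
from cell import robot
s=robot.read_state();print(s['ee_pos'],s['width'],s['ft_force']);print(robot.job_done())"
```

```text
[ 0.48688333 -0.10012125  0.12178242] 0.3972029729067263 [-0.06203258  0.39570003 -0.47761693]
the job is handed in; nothing more can be done
None
```

The job is handed in at 12.5 s: the shaft's flat faces the front, and the collar is held level and still about half-way up it, with the thumbscrew within about 1° of the front and the other things on the bench untouched.

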